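Turn the slide holder over on its sloping stand

ROBOT

A 6-joint arm with a two-finger parallel gripper is mounted at the origin on the work surface. World frame = base frame: x ahead of the robot, y to its left, z up, the work surface at z = 0. Lengths are in m, angles in rad, forces in N, time in s.
With the tool pointing down it reaches from about 0.2 to 0.875 m from the base axis. Payload 3.4 kg.
Tool frame: the origin (TCP) lies between the finger pads; the fingertips stand 25 mm ahead of it and the grasp point (between the pads) lies 6 mm ahead of it (r.nose_length is the z of the fingertips in the tool frame, in m); z points along the fingers, y is the line along which they close (so a half turn about z gives the same grasp; the last joint's range is limited). The gripper opens to 94 mm and grips with 3 to 60 N. Pads are 16 mm wide; open, the fingers measure 119 mm over their backs; the gripper's body (75 mm by 177 mm) begins 78 mm behind the grasp point.
Start: joints at [1.046, 0.276, 1.505, -0, 1.361, -0.121], TCP at [0.226, 0.529, 0.23] pointing down, gripper open.
Joint ranges: [-2.89, 2.89], [-0.75, 2.08], [0.22, 2.7], [-1.18, 4.32], [0.11, 2.71], [-2.7, 2.7]. Speed limits (rad/s): [2.57, 2.57, 3.14, 3.14, 3.14, 3.14].

INTERFACE

Orientations are given as a unit quaternion [w, x, y, z].
In Python, from plant import r, gripper_to, inverse_kinematics, vision, models, telemetry gives the robot as it stands. Calls block until the motion is done:
- r.move_to(position, orientation): joint-space move of the TCP to a pose.
- r.move_l(position, rot=None, vel=0.15, guard=None): straight line of the TCP; rot=None keeps the orientation; vel is the mean speed in m/s. With guard (N) it stops when the force on the tool has changed by that much, and returns True; else False.
- r.movej(angles): joint-space move.
- gripper_to(opening, f_grip=None): finger opening in m; f_grip is the grip in N (None keeps the last); returns when the fingers have stopped.
- r.hold(seconds).
- inverse_kinematics(position, orientation): joint angles nearest the present ones, or None.
- vision.snapshot(name): name is "scene" or "top" or "wrist"; returns the picture (400x640x3 uint8, red, green, blue); there is no depth.
- vision.get_calibration(name): a dict with "fx", "fy", "cx", "cy" (pixels), "position" and "orientation" of the camera in the world. Camera axes: x right, y down, z forward; pixel columns grow to the right and rows downward; lengths in m; the calibration is good to about 2 mm. A picture is of the moment at which its call begins: read the wrist's pose just before it. get_calibration takes no time and is no camera call; for the wrist camera it gives the pose at the moment of the call.
A pose or a line that the arm cannot do raises r.PlanningError and nothing moves.
- r.sign_off(): hands the job in; it is judged then, once.
Trained networks look in the newest picture that a camera, given by its name, has taken for a name from the list of things; names that differ only in an ending like _2 or _b are one class to them, and where a whole thing is asked for, a point or a joint stands for the part that bears it (a point fixed in the world has none). Each returns a list of dicts, best first, with "score" (0 to 1); they miss things now and then, are a little off and sometimes report something else, mostly with a low value. They report only what shows in the picture. A call takes as long as a camera call. They do not tell look-alikes from the thing itself.
- models.boxes_of(thing, camera): "at" ([x, y, z] in m, in world coordinates, good to about 4 mm: the middle of the surface that is visible of it).
- models.regions_of(thing, camera): "pixels" (400x640 bool, what is visible of it).
- models.mark_of(thing, camera): "at" ([x, y, z] in m, in world coordinates, good to about 4 mm: a listed point, or the origin of a listed thing).
Readings, each from a call of its own:
- telemetry.current_t(): time.
- telemetry.current_joints(): joint angles.
- telemetry.current_dq(): joint speeds.
- telemetry.current_joint_efforts(): joint torques, N m.
- telemetry.current_ee_pos(): TCP position.
- telemetry.current_tool_rot(): TCP orientation.
- telemetry.current_wrist_force(): force on the tool from outside, world axes, zero at the start.
- telemetry.current_torque(): the same for the moment, N m.
- telemetry.current_opening(): finger opening in m.
- telemetry.current_finger_force(): force on a finger pad.
Only numpy, scipy, OpenCV 4.12 (cv2) and the standard library are available. Lean on these libraries where they do the work, as an engineer would, in place of code of your own. Each camera call takes 0.05 s, during which the arm holds its last target. There are 200 camera calls.

TASK

Take the slide holder (the taller plate, with the long glass slide) out of its bay of the sloping two-bay stand, turn it over and put it back in the same bay, so that its underside with the round port and four screws faces outwards. It must stand on the ledge and lean flat against the back rest, with nothing holding it. Set it down gently, do not let it fall onto the bench, and leave the dish insert beside it and the other things on the bench where they are.

Things in the scene. Friction and masses are not known exactly. Their poses are not given: they have to be found in the camera images.
- holder_mid (a point): centre of the loose slide holder, an aluminium plate 100 wide, 90 high, 8 mm thick, 190 g. x: its normal, out of the slide face (flush 76 x 26 mm glass slide); -x: out of the underside (flush round port 34 mm across, four screws); z: up the plate to its upper edge (45 mm away; top 28 mm bare); y: along its width. At the start it leans 25 degrees from vertical in either bay, slide face out and up.
- stand: fixed two-bay sloping stand, 312 mm wide. Origin: centre of its underside. z up, y along its width, x to its open front, away from the robot. Back rest leans 25 degrees, top towards -x, and is 54 mm high along the slope (the holder's upper 36 mm stands free, front and back). Ledge square to it, 18 mm deep, then a lip 8 mm high. They meet in a line along y at x = 0, z = 90 mm.
- stand_left (a point): middle of the bay on the stand's +y side, on the inner corner of ledge and back rest; axes as the stand's. Each bay is 147 mm wide, between black dividers 6 mm thick and 26 mm high along the slope.
- stand_right (a point): middle of the bay on the stand's -y side, on the inner corner of ledge and back rest; axes as the stand's. Bay as the left one.
- dish_mid (a point): centre of the dish insert, a loose aluminium plate 100 mm wide, 74 mm high, 8 mm thick with two round glass windows 36 mm across side by side; leans in the other bay; axes as the holder's. To be left alone.
- slide_case: flat blue plastic case 150 x 200 x 32 mm lying on the bench, origin under its centre. To be left alone.
- joystick: black joystick box 150 x 110 x 35 mm, its stick 110 mm high, origin under its centre. To be left alone.
- oil_bottle: small bottle 32 mm across, 70 mm high, standing on the robot's side of the stand, origin under its centre. To be left alone.
There are look-alikes about, which are no part of the job. Leave any orange look-alike of the part that bears holder_mid alone.

How it is judged:
At the end, for the whole second after the job is handed in: The slide holder is released and at rest in its own bay (centre within 36 mm of its start), underside outwards, a long edge on the ledge and parallel to it within 8 degrees (centre within 5 mm of its seated height and depth), leaning within 6 degrees of the back rest's slope (z of holder_mid in the frame of stand between 0.1275 and 0.1375 m and x of holder_mid in the frame of stand between -0.0204 and -0.0104 m and angle between holder_mid's own x axis and vertical between 1.9024 and 2.1118 rad and angle between the y axis of holder_mid and the y axis of stand, either way round below 0.139626 rad and distance of holder_mid from where it was at the start of the episode below 0.036 m and contact force between holder and stand above 0.5 N and linear speed of holder below 0.02 m/s and contact force between holder and the fingers below 0.1 N); the robot touches nothing.
It fails at once if the dish insert is shifted by more than 12 mm (distance of dish_mid from where it was at the start of the episode above 0.012 m).
It fails at once if the slide case, joystick or bottle is shifted by more than 25 mm (distance of any of slide_case, joystick, oil_bottle from where it was at the start of the episode above 0.025 m).
It fails at once if the holder falls onto the bench (height (world z) of holder_mid below 0.07 m).
It fails at once if the holder is dropped (moves faster than 0.45 m/s while the fingers do not touch it) (linear speed of holder above 0.45 m/s and contact force between holder and the fingers below 0.05 N).
It fails at once if the holder is banged onto the stand (over 90 N) (contact force between holder and stand above 90 N).
It also fails if it takes over 38 s, if anything falls off the work surface, if the arm or the gripper's body presses on something with over 40 N, if the wrist force passes 120 N, or if a joint passes its speed limit or range.

## Working session

There is one attempt and no reset: what is moved stays moved. The work goes in short steps, each a Python script; the robot and the scene stay as the last script left them, time stands still between calls to the robot, and variables do not carry over. Pictures are saved under pics/ and viewed, at most 10 in all, crops included, and the job is handed in when it is done.

```bash
ls; mkdir -p pics
python3 - <<'E'
from plant import r, gripper_to, inverse_kinematics, vision, models, telemetry
import cv2,numpy as np
for c in ["scene","top","wrist"]:
    im=vision.snapshot(c); cv2.imwrite(f"pics/{c}0.png",im[:,:,::-1])
    k=vision.get_calibration(c); print(c,{a:np.round(b,4) for a,b in k.items()})
    for t in ["holder_mid","dish_mid","stand","stand_left","stand_right","slide_case","joystick","oil_bottle"]:
        print(t,[(np.round(d["at"],4).tolist(),round(d["score"],2)) for d in models.mark_of(t,c)][:4])
print(telemetry.current_t(),telemetry.current_tool_rot(),r.nose_length)
E
```

```text
pics
scene {'fx': np.float64(416.6679), 'fy': np.float64(416.6679), 'cx': np.float64(315.6425), 'cy': np.float64(205.7007), 'position': array([ 1.2003, -0.3186,  0.9166]), 'orientation': array([-0.3018,  0.7977,  0.4842, -0.1952])}
holder_mid [([0.6093, -0.0715, 0.1324], 0.8), ([0.4477, -0.2158, 0.0035], 0.63)]
dish_mid [([0.6643, 0.077, 0.1253], 0.83)]
stand [([0.6511, -0.0025, 0.0003], 0.89)]
stand_left [([0.6779, 0.0704, 0.0925], 0.77)]
stand_right [([0.6235, -0.0739, 0.0907], 0.78), ([0.5457, 0.4181, -0.0028], 0.59)]
slide_case [([0.5504, 0.4185, -0.0022], 0.89)]
joystick [([0.4956, -0.4193, -0.002], 0.55)]
oil_bottle [([0.4413, -0.0738, 0.0027], 0.73)]
top {'fx': np.float64(378.4082), 'fy': np.float64(378.4082), 'cx': np.float64(319.1079), 'cy': np.float64(207.6836), 'position': array([ 0.4736, -0.021 ,  1.2054]), 'orientation': array([-0.0402,  0.7134, -0.6994,  0.0194])}
holder_mid [([0.6124, -0.0719, 0.1336], 0.59), ([0.4441, -0.2113, 0.0062], 0.58), ([0.492, -0.4225, -0.0024], 0.46), ([0.4373, -0.0745, 0.0001], 0.15)]
dish_mid [([0.6662, 0.0778, 0.1213], 0.65)]
stand [([0.6528, -0.0018, 0.0045], 0.85), ([0.5456, 0.4202, -0.0019], 0.32)]
stand_left [([0.543, 0.4218, 0.0012], 0.48)]
stand_right [([0.6258, -0.0704, 0.0879], 0.74)]
slide_case [([0.5449, 0.4228, 0.0009], 0.7)]
joystick [([0.4955, -0.4261, 0.0013], 0.74)]
oil_bottle [([0.4368, -0.0746, 0.0009], 0.64)]
wrist {'fx': np.float64(355.2952), 'fy': np.float64(355.2952), 'cx': np.float64(321.2489), 'cy': np.float64(191.0604), 'position': array([0.1602, 0.5568, 0.3841]), 'orientation': array([0.1037, 0.8282, 0.5465, 0.0678])}
holder_mid []
dish_mid []
stand []
stand_left []
stand_right []
slide_case []
joystick []
oil_bottle []
1.35 [2.69099732e-05 2.00515853e-01 9.79690457e-01 3.39359076e-05] 0.025
```

View pics/scene0.png

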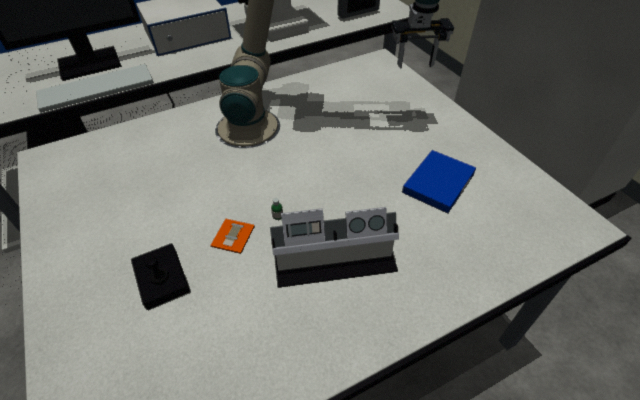

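View pics/top0.png

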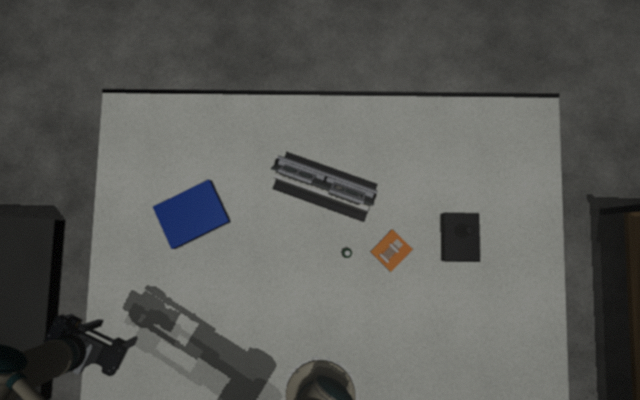

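The holder leans in the right bay (scene ~(303,227)) and the dish in the left bay (~(366,222)). The orange look-alike lies flat on the bench at scene (233,235), which is also where the network's second hit falls. Stand yaw comes out near -20.6° and heights agree with the text (0.132).

```bash
cat > h.py <<'E'
from plant import r, gripper_to, inverse_kinematics, vision, models, telemetry
import numpy as np, cv2
from scipy.spatial.transform import Rotation as R
Rq=lambda q: R.from_quat(np.roll(q,-1)).as_matrix()
qR=lambda M: np.roll(R.from_matrix(M).as_quat(),1)
A=np.radians(25)
def frame(yaw):
    xs=np.array([np.cos(yaw),np.sin(yaw),0]); ys=np.array([-xs[1],xs[0],0]); z=np.array([0,0,1.])
    n=np.cos(A)*xs+np.sin(A)*z; u=-np.sin(A)*xs+np.cos(A)*z
    return xs,ys,n,u
def tool(yaw,s):   # tool y = s*n, tool z = -u
    xs,ys,n,u=frame(yaw); y=s*n; z=-u
    return np.column_stack([np.cross(y,z),y,z])
E
python3 - <<'E'
from h import *
k=vision.get_calibration("wrist"); Rt=Rq(telemetry.current_tool_rot()); p=np.array(telemetry.current_ee_pos())
print("cam in tool",Rt.T@(np.array(k["position"])-p)); print(Rt.T@Rq(k["orientation"]))
yaw=np.radians(-20.6); xs,ys,n,u=frame(yaw); mid=np.array([.6105,-.069,.1325])
for s in(1,-1):
  for d in (0.03,.07,.12,.2):
    q=inverse_kinematics(mid+u*(.045+d-.03+.0),qR(tool(yaw,s))); print(s,d,None if q is None else np.round(q,2))
E
```

```text
cam in tool [ 7.15163701e-02 -2.91550383e-05 -1.53646492e-01]
[[-6.14545577e-04 -9.69340653e-01 -2.45720005e-01]
 [ 9.99999147e-01 -3.12564041e-04 -1.26796360e-03]
 [ 1.15228542e-03 -2.45720575e-01  9.69340018e-01]]
1 0.03 [-0.17  0.16  1.91 -0.13  0.65  0.27]
1 0.07 [-0.17  0.1   1.88 -0.12  0.74  0.27]
1 0.12 [-0.16  0.03  1.83 -0.11  0.85  0.26]
1 0.2 [-0.14 -0.06  1.74 -0.11  1.03  0.26]
-1 0.03 None
-1 0.07 None
-1 0.12 None
-1 0.2 None
```

A half turn about the tool axis just misses joint 6's range, so I'll tilt the grasp within the plate plane. Searching for tilts where both grasp and place are reachable.

```bash
cat >> h.py <<'E'
def toolt(yaw,s,phi): # tilted by phi about plate normal n (world)
    return R.from_rotvec(frame(yaw)[2]*phi).as_matrix()@tool(yaw,s)
E
python3 - <<'E'
from h import *
yaw=np.radians(-20.6); xs,ys,n,u=frame(yaw); mid=np.array([.6105,-.069,.1325])
for ph in range(-40,41,5):
  for s in(1,-1):
    M=toolt(yaw,s,np.radians(ph)); out=[]
    for d in (0,.08):
      g=mid+u*(.045-.010+d); q=inverse_kinematics(g-.006*M[:,2],qR(M)); out.append(None if q is None else np.round(q,2).tolist())
    print(ph,s,out)
E
```

```text
-40 1 [[0.23, 0.46, 1.69, -0.85, 1.26, 1.13], [0.26, 0.35, 1.66, -0.81, 1.37, 1.05]]
-40 -1 [[0.23, 0.46, 1.69, -0.85, 1.26, -2.01], [0.26, 0.35, 1.66, -0.81, 1.37, -2.09]]
-35 1 [[0.2, 0.41, 1.72, -0.81, 1.17, 1.09], [0.23, 0.3, 1.68, -0.77, 1.3, 1.0]]
-35 -1 [[0.2, 0.41, 1.72, -0.81, 1.17, -2.05], [0.23, 0.3, 1.68, -0.77, 1.3, -2.14]]
-30 1 [[0.16, 0.36, 1.75, -0.77, 1.09, 1.03], [0.19, 0.26, 1.71, -0.72, 1.22, 0.95]]
-30 -1 [[0.16, 0.36, 1.75, -0.77, 1.09, -2.11], [0.19, 0.26, 1.71, -0.72, 1.22, -2.2]]
-25 1 [[0.12, 0.32, 1.78, -0.72, 1.0, 0.97], [0.15, 0.21, 1.73, -0.66, 1.14, 0.88]]
-25 -1 [[0.12, 0.32, 1.78, -0.72, 1.0, -2.18], [0.15, 0.21, 1.73, -0.66, 1.14, -2.26]]
-20 1 [[0.07, 0.28, 1.81, -0.65, 0.91, 0.88], [0.1, 0.17, 1.76, -0.59, 1.06, 0.79]]
-20 -1 [[0.07, 0.28, 1.81, -0.65, 0.91, -2.26], [0.1, 0.17, 1.76, -0.59, 1.06, -2.35]]
-15 1 [[0.02, 0.24, 1.84, -0.56, 0.83, 0.77], [0.05, 0.14, 1.78, -0.5, 0.99, 0.69]]
-15 -1 [[0.02, 0.24, 1.84, -0.56, 0.83, -2.37], [0.05, 0.14, 1.78, -0.5, 0.99, -2.45]]
-10 1 [[-0.04, 0.21, 1.86, -0.45, 0.75, 0.64], [-0.01, 0.1, 1.8, -0.39, 0.92
[... 788 characters left out ...]
1.91, 0.53, 0.87, 2.67]]
25 1 [[-0.53, 0.19, 1.98, 0.76, 0.78, -0.77], [-0.55, 0.06, 1.92, 0.65, 0.93, -0.63]]
25 -1 [[-0.53, 0.19, 1.98, 0.76, 0.78, 2.37], [-0.55, 0.06, 1.92, 0.65, 0.93, 2.51]]
30 1 [[-0.6, 0.22, 1.98, 0.86, 0.86, -0.91], [-0.61, 0.08, 1.93, 0.76, 1.0, -0.76]]
30 -1 [[-0.6, 0.22, 1.98, 0.86, 0.86, 2.23], [-0.61, 0.08, 1.93, 0.76, 1.0, 2.38]]
35 1 [[-0.65, 0.25, 1.98, 0.93, 0.94, -1.02], [-0.67, 0.12, 1.94, 0.84, 1.07, -0.87]]
35 -1 [[-0.65, 0.25, 1.98, 0.93, 0.94, 2.12], [-0.67, 0.12, 1.94, 0.84, 1.07, 2.27]]
40 1 [[-0.7, 0.29, 1.98, 0.99, 1.03, -1.11], [-0.72, 0.15, 1.94, 0.9, 1.14, -0.97]]
40 -1 [[-0.7, 0.29, 1.98, 0.99, 1.03, 2.03], [-0.72, 0.15, 1.94, 0.9, 1.14, 2.18]]
```

```bash
cat >> h.py <<'E'
def pose(mid,yaw,s,phid,d,grip=.011,dn=0,dy=0): # TCP pose, grasp point `grip` below upper edge, lifted d along u
    xs,ys,n,u=frame(yaw); M=toolt(yaw,s,np.radians(phid))
    return mid+u*(.045-grip+d)+n*dn+ys*dy-.006*M[:,2], qR(M)
def look(tag,things=("holder_mid","stand_right","stand_left","dish_mid","stand"),cam="wrist"):
    k=vision.get_calibration(cam); im=vision.snapshot(cam); cv2.imwrite(f"pics/{tag}.png",im[:,:,::-1])
    np.savez(f"pics/{tag}.npz",**{a:np.array(b) for a,b in k.items()})
    for t in things: print(tag,t,[(np.round(d["at"],4).tolist(),round(d["score"],2)) for d in models.mark_of(t,cam)][:3])
E
python3 - <<'E'
from h import *
yaw=np.radians(-20.6); mid=np.array([.6105,-.069,.1325])
p,q=pose(mid,yaw,1,12,.12); r.move_to(p,q); r.hold(.2); look("w1")
# second place: tool tipped so that the slide face shows (camera forward and above)
xs,ys,n,u=frame(yaw)
M=R.from_rotvec(ys*np.radians(30)*-1).as_matrix()@tool(yaw,1)  # placeholder tilt
for a in (45,35,25):
  for b in (1,-1):
    M=R.from_rotvec(ys*np.radians(a)*b).as_matrix()@tool(yaw,1); c=mid-M[:,2]*.17
    print(a,b,M[:,2].round(2),inverse_kinematics(c,qR(M)))
print(telemetry.current_t())
E
```

```text
w1 holder_mid [([0.4494, -0.2153, 0.0011], 0.91)]
w1 stand_right [([0.6292, -0.0756, 0.0908], 0.66)]
w1 stand_left [([0.6777, 0.0687, 0.0885], 0.91)]
w1 dish_mid [([0.6676, 0.0773, 0.1215], 0.56)]
w1 stand [([0.6533, -0.0035, -0.001], 0.71)]
45 1 [-0.32  0.12 -0.94] [-0.25661793  0.61825244  0.84390855  0.03914178  2.02649291  0.11398588]
45 -1 [ 0.88 -0.33 -0.34] None
35 1 [-0.16  0.06 -0.98] [-0.2434075   0.45749572  1.06982357  0.02060434  1.78760961  0.11881448]
35 -1 [ 0.81 -0.3  -0.5 ] [ 0.1355492  -0.0474004   2.50995913  4.1165547   0.52027533  2.49779915]
25 1 [ 0. -0. -1.] [-2.25744265e-01  3.07663890e-01  1.28381662e+00 -4.44089210e-16
  1.55011214e+00  1.33793561e-01]
25 -1 [ 0.72 -0.27 -0.64] [ 0.02586738 -0.14109501  2.29924915 -1.11356992  0.32673299  1.34677888]
4.2083
```

View pics/w1.png

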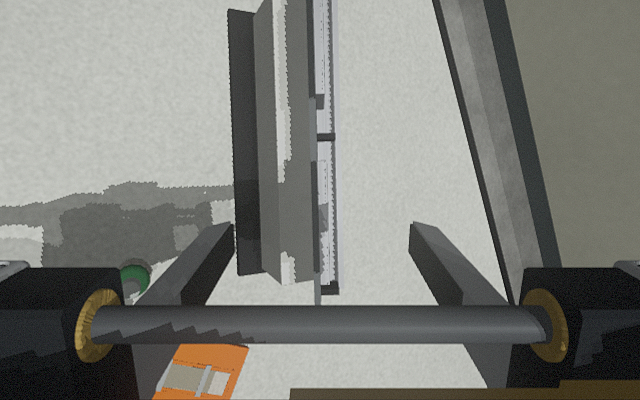

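The wrist view looks straight along the plates: the stand runs down the columns 255–335, with the holder edge-on near column 320, rows 150–290, between the fingers. A second view from the front, showing the slide face, is needed for the centre.

Run:
```python
from h import *
yaw=np.radians(-20.6); mid=np.array([.6105,-.069,.1325]); xs,ys,n,u=frame(yaw)
M=R.from_rotvec(ys*np.radians(45)).as_matrix()@tool(yaw,1)
r.move_to(mid-M[:,2]*.18-ys*.06,qR(M)); r.hold(.2); look("w2")
M=R.from_rotvec(ys*np.radians(35)).as_matrix()@tool(yaw,1)
r.move_to(mid-M[:,2]*.23-ys*.03,qR(M)); r.hold(.2); look("w3"); print(telemetry.current_t())
```

```text
w2 holder_mid [([0.4484, -0.2141, 0.0026], 0.87), ([0.6093, -0.0652, 0.1307], 0.74)]
w2 stand_right [([0.6271, -0.0735, 0.0857], 0.73)]
w2 stand_left []
w2 dish_mid []
w2 stand [([0.6536, -0.0027, 0.0002], 0.73)]
w3 holder_mid [([0.45, -0.2165, 0.0061], 0.64), ([0.6118, -0.0654, 0.1325], 0.56)]
w3 stand_right [([0.624, -0.0724, 0.0895], 0.58)]
w3 stand_left []
w3 dish_mid []
w3 stand [([0.6496, -0.0048, -0.0005], 0.95)]
6.65
```

View pics/w2.png

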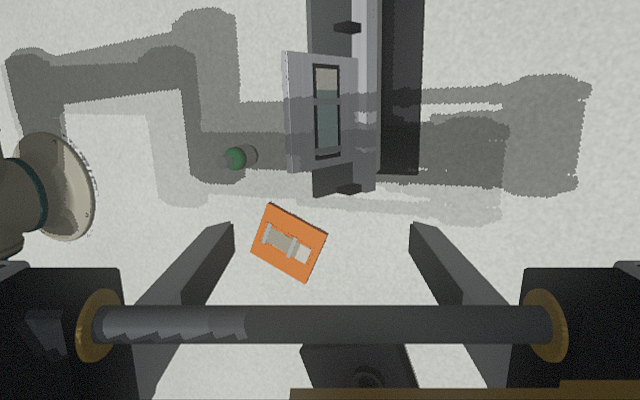

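w2 shows the holder's slide face: upper edge about columns 282–293 from row 51 to 172, and right face edge about (357,60)–(353,165). The orange look-alike is at (290,243). I'll draw the model outline on w2 and w3 for a precise check.

```bash
cat >> h.py <<'E'
def proj(X,k):
    C=(np.atleast_2d(X)-k["position"])@Rq(k["orientation"]); return np.c_[k["fx"]*C[:,0]/C[:,2]+k["cx"],k["fy"]*C[:,1]/C[:,2]+k["cy"]]
def corners(mid,yaw):
    xs,ys,n,u=frame(yaw); return np.array([mid+a*.004*n+b*.05*ys+c*.045*u for a,b,c in [(1,1,1),(1,-1,1),(1,-1,-1),(1,1,-1),(-1,1,1),(-1,-1,1)]])
E
python3 - <<'E'
from h import *
yaw=np.radians(-20.6); mid=np.array([.6105,-.067,.1325]); out=[]
for t in("w2","w3"):
    k=np.load(f"pics/{t}.npz"); im=cv2.imread(f"pics/{t}.png"); c=proj(corners(mid,yaw),k); print(t,c.round(1).tolist())
    x0,y0=(c.min(0)-12).astype(int); w,h=(np.ptp(c,axis=0)+24).astype(int); y0=max(y0,0)
    f=4 if t=="w2" else 4
    cr=cv2.resize(im[y0:y0+h,x0:x0+w],None,fx=f,fy=f,interpolation=cv2.INTER_NEAREST)
    for p in c: cv2.drawMarker(cr,tuple(int(v) for v in ((p-[x0,y0]+.5)*f)),(0,0,255),cv2.MARKER_CROSS,10,1)
    print(x0,y0,w,h); out.append(cr)
H=max(o.shape[0] for o in out); out=[cv2.copyMakeBorder(o,0,H-o.shape[0],0,4,cv2.BORDER_CONSTANT) for o in out]
cv2.imwrite("pics/c23.png",np.hstack(out)); print(np.hstack(out).shape)
E
```

```text
w2 [[285.4, 47.6], [288.4, 171.8], [355.4, 159.8], [357.8, 57.1], [279.1, 48.7], [282.5, 170.6]]
267 35 102 148
w3 [[296.5, 87.8], [298.4, 192.3], [345.7, 176.8], [347.1, 89.9], [289.9, 88.0], [292.2, 191.2]]
277 75 81 128
(592, 740, 3)
```

View pics/c23.png

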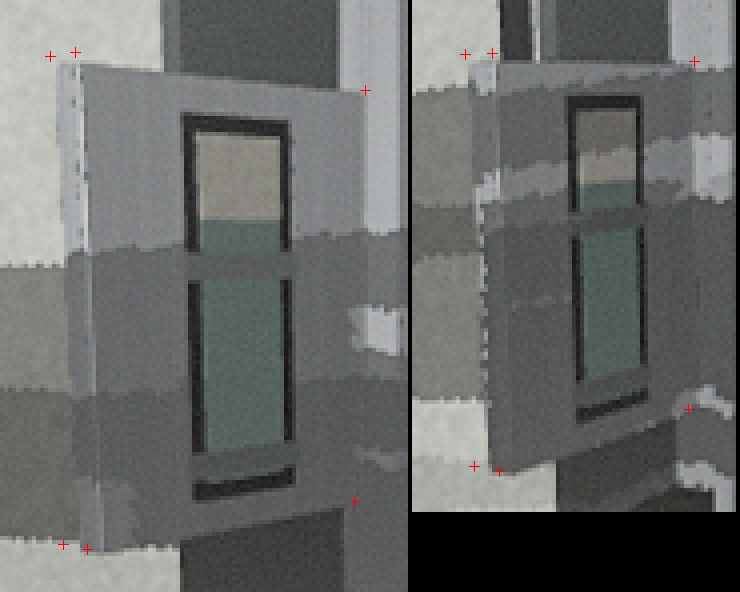

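Run:
```python
from h import *
from scipy.optimize import least_squares
o2=np.array([267,35]);o3=np.array([277,75])
P2=o2+np.array([(82,66),(102,551),(58,63),(82,549)])/4-.5; P3=o3+np.array([(87,62),(100,472),(58,66),(78,466)])/4-.5
k2=np.load("pics/w2.npz");k3=np.load("pics/w3.npz")
ix=[0,1,4,5]
def f(v):
    c=corners(v[:3],v[3])[ix]; return np.r_[(proj(c,k2)-P2).ravel(),(proj(c,k3)-P3).ravel()]
s=least_squares(f,[.61,-.067,.1325,-.36],x_scale=[.01,.01,.01,.05]); print(s.x.round(4),np.degrees(s.x[3]),s.fun.round(1))
s=least_squares(lambda v:f([v[0],v[1],.1325,v[2]]),[.61,-.067,-.36],x_scale=[.01,.01,.05]); print(s.x.round(4),np.degrees(s.x[2]),s.fun.round(1))
```

```text
[ 0.611  -0.0683  0.1283 -0.3366] -19.28843199954719 [ 0.5 -0.8  0.7  0.4  0.3  1.1 -0.2 -0.2 -0.8 -0.4  0.   0.2 -0.1 -1.1
 -0.6  0.7]
[ 0.6125 -0.0687 -0.3372] -19.319351799903693 [ 0.  -1.8  0.3  1.2 -0.3  0.1 -0.7  0.6 -0.2 -0.8  0.5  1.2  0.4 -1.5
 -0.2  1.6]
```

The fit has residuals of 1 px or less. It puts the holder centre at about (0.612, -0.068, 0.13) with yaw -19.4°, which agrees with the networks and the text's height. Now the grasp.

```bash
cat >> h.py <<'E'
YAW=np.radians(-19.5); MID=np.array([.6117,-.068,.1315])
def st(m): print(m,"t",round(telemetry.current_t(),2),"F",np.round(telemetry.current_wrist_force(),1),"open",round(telemetry.current_opening(),4),"pad",np.round(telemetry.current_finger_force(),1),"p",np.round(telemetry.current_ee_pos(),4))
E
python3 - <<'E'
from h import *
p,q=pose(MID,YAW,1,12,.10); r.move_to(p,q); gripper_to(.04,25); st("pre")
p1,_=pose(MID,YAW,1,12,0,grip=.008); print(r.move_l(p1,vel=.06,guard=8)); st("down")
look("g1",things=())
E
```

```text
pre t 8.61 F [-0.2  0.4 -0.8] open 0.0402 pad 0.0 p [ 0.5555 -0.0494  0.2583]
False
down t 10.38 F [-0.8 -0.   1. ] open 0.0396 pad 0.0 p [ 0.5943 -0.0631  0.1708]
```

View pics/g1.png

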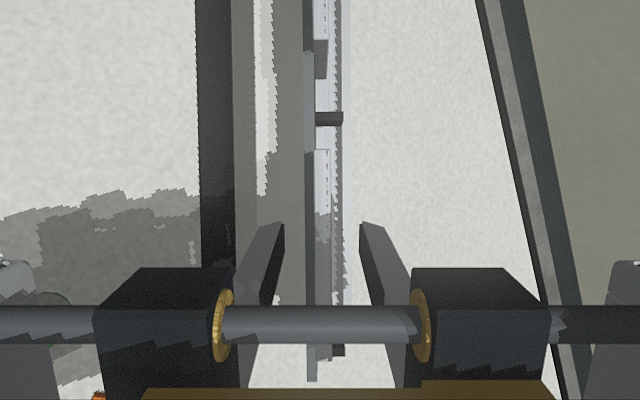

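Run:
```python
from h import *
k=np.load("pics/g1.npz"); c=proj(corners(MID,YAW),k); print(c.round(1).tolist())
xs,ys,n,u=frame(YAW); corner=MID-.045*u-.004*n
rest=np.array([corner+u*.054+ys*b for b in(.0735,-.0735)]); print(proj(rest,k).round(1).tolist())
im=cv2.imread("pics/g1.png")[130:390,270:370]; im=np.clip(im.astype(float)*1.3,0,255).astype(np.uint8)
a=cv2.resize(im,None,fx=4,fy=2.3,interpolation=cv2.INTER_NEAREST); b=a.copy()
for p in np.r_[c,rest]: cv2.drawMarker(b,(int((p[0]-270+.5)*4),int((p[1]-130+.5)*2.3)),(0,0,255),cv2.MARKER_CROSS,10,1)
cv2.imwrite("pics/g1c.png",np.hstack([a,b]))
```

```text
[[330.5, 147.0], [330.3, 360.9], [327.2, 296.3], [327.3, 157.5], [313.0, 147.0], [313.2, 360.9]]
[[314.5, 109.9], [314.7, 368.4]]Traceback (most recent call last):
  File "<stdin>", line 7, in <module>
    res = self.concatenate(tuple(objs), axis=axis)
ValueError: all the input array dimensions except for the concatenation axis must match exactly, but along dimension 1, the array at index 0 has size 2 and the array at index 1 has size 3
```

The predicted upper edge (columns 313–330, rows 147–361) matches the picture: the bright strip starts at about row 150, columns 315–331. The grey strip to its left is the rest. The holder is centred between the fingers (284/360), so I'll close and lift.

Run:
```python
from h import *
gripper_to(0.0,25); st("grip")
p,_=pose(MID,YAW,1,12,.012,grip=.008,dn=.003); r.move_l(p,vel=.04); st("lift0")
p,_=pose(MID,YAW,1,12,.10,grip=.008,dn=.01); r.move_l(p,vel=.12); st("lift")
p,q=pose(MID,YAW,-1,-12,.10,grip=.008,dn=.01); j0=np.array(telemetry.current_joints())
print(j0.round(2)); jt=inverse_kinematics(p,q); print(jt)
look("f0",things=())
```

```text
grip t 11.03 F [2.8 0.  0.2] open 0.008 pad 25.0 p [ 0.5949 -0.0635  0.1708]
lift0 t 11.48 F [-0.8 -0.  -2.9] open 0.0077 pad 25.0 p [ 0.5911 -0.0619  0.1821]
lift t 12.37 F [ 0.   0.3 -2.9] open 0.0082 pad 25.0 p [ 0.5624 -0.0519  0.2643]
[-0.36  0.02  1.84  0.28  0.87 -0.2 ]
[ 0.00653006  0.09428492  1.75703257 -0.41450033  0.98713528 -2.57044694]
```

View pics/f0.png

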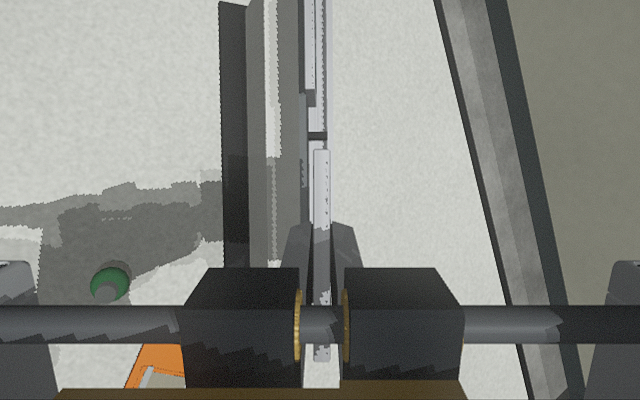

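The plate is held upright and parallel between the fingers (columns 313–330) and is lifted clear of the stand. Opening is 8 mm with a 25 N grip. Now the half turn, then lowering under guard.

Run:
```python
from h import *
p,q=pose(MID,YAW,-1,-12,.10,grip=.008,dn=.01)
r.movej(inverse_kinematics(p,q)); r.hold(.2); st("flip")
p,_=pose(MID,YAW,-1,-12,.015,grip=.008,dn=.005); print(r.move_l(p,vel=.08,guard=10)); st("near")
p,_=pose(MID,YAW,-1,-12,-.008,grip=.008,dn=.005); print(r.move_l(p,vel=.02,guard=4)); st("ledge")
look("l1",things=())
```

```text
flip t 14.65 F [-0.6 -0.3 -2.3] open 0.0077 pad 25.0 p [ 0.5637 -0.0498  0.2652]
False
near t 15.87 F [-0.3  0.8 -1.9] open 0.0079 pad 25.0 p [ 0.5937 -0.0601  0.1867]
True
ledge t 16.62 F [-1.4 -0.3  2.5] open 0.0081 pad 25.0 p [ 0.5988 -0.0626  0.1722]
```

View pics/l1.png

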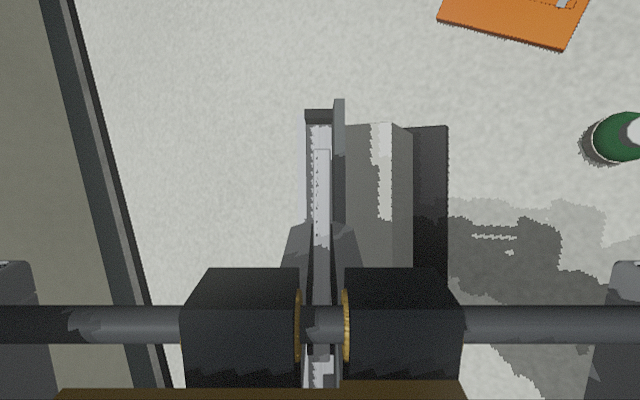

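The plate stands between rest and lip (columns 313–331, rest from 333), and contact came within 1 mm of the seated height. Next I'll ease it back to the rest, seat it and release.

Run:
```python
from h import *
xs,ys,n,u=frame(YAW); P=lambda: np.array(telemetry.current_ee_pos())
r.move_l(P()+u*.0008,vel=.02)
print(r.move_l(P()-n*.008,vel=.012,guard=3)); st("rest")
print(r.move_l(P()-u*.003,vel=.01,guard=3)); st("seat")
gripper_to(.03); r.hold(.3); st("open")
c=Rq(telemetry.current_tool_rot())[:,2]
r.move_l(P()-c*.10,vel=.1); r.hold(.3); st("clear")
look("e1",things=("holder_mid","dish_mid"),cam="scene")
```

```text
True
rest t 17.38 F [ 1.6 -0.5 -0.1] open 0.0077 pad 25.0 p [ 0.5958 -0.0615  0.171 ]
True
seat t 17.59 F [-1.1  0.6  4.7] open 0.0081 pad 25.0 p [ 0.596  -0.0617  0.1709]
open t 18.45 F [ 0.2 -0.2 -0.9] open 0.03 pad 0.0 p [ 0.5958 -0.0618  0.1704]
clear t 19.9 F [1.  0.2 0.1] open 0.0298 pad 0.0 p [ 0.5641 -0.0284  0.2586]
e1 holder_mid [([0.6124, -0.0685, 0.1318], 0.9), ([0.4483, -0.2145, -0.0005], 0.85), ([0.5461, 0.416, -0.0003], 0.35)]
e1 dish_mid [([0.6618, 0.077, 0.1249], 0.77)]
```

Run:
```python
from h import *
xs,ys,n,u=frame(YAW)
M=R.from_rotvec(ys*np.radians(45)).as_matrix()@tool(YAW,1)
r.move_l(np.array(telemetry.current_ee_pos())+np.array([0,0,.06]),vel=.15)
r.move_to(MID-M[:,2]*.18-ys*.06,qR(M)); r.hold(.2); look("e2",things=("holder_mid",)); st("v")
k=np.load("pics/e2.npz"); print(proj(corners(MID,YAW),k).round().tolist())
im=cv2.imread("pics/e2.png")[20:200,220:440]; cv2.imwrite("pics/e2c.png",cv2.resize(im,None,fx=3,fy=3))
```

```text
e2 holder_mid [([0.6099, -0.0672, 0.1307], 0.93), ([0.4504, -0.2161, 0.0021], 0.93)]
v t 23.12 F [-0.5  0.1 -0.2] open 0.0298 pad 0.0 p [ 0.6496 -0.1449  0.3009]
[[285.0, 50.0], [288.0, 174.0], [355.0, 162.0], [358.0, 59.0], [279.0, 51.0], [282.0, 173.0]]
```

View pics/e2c.png

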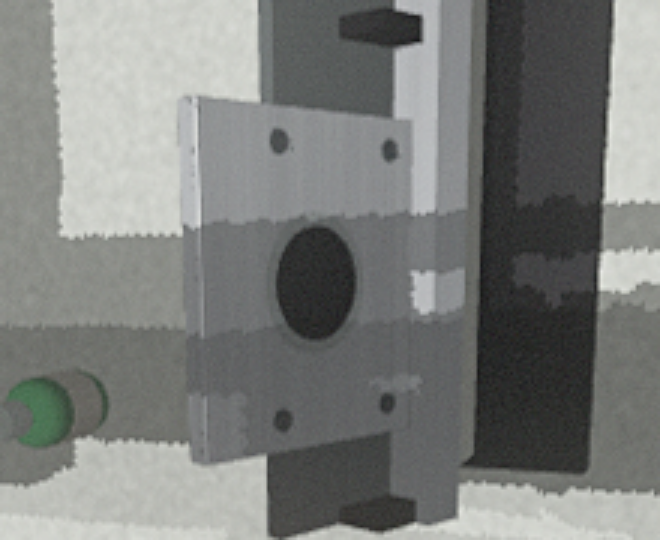

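The underside with its port and four screws faces outwards. The upper edge runs from about (285,53) to (288,174) in the full picture, within about 3 px of the seated model, and nothing is touching the holder. Handing in.

```bash
python3 -c "
from plant import r
print(r.sign_off())"
```

```text
the job is handed in; nothing more can be done
None
```

The slide holder is turned over and back in its own bay, resting on the ledge and against the back rest with its port and screws facing out; I released it and handed the job in after about 23 s, but sign-off returned no verdict.

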